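# Rock the diverter gate over and feed the grinding balls down the other chute

### The job

The seesaw gate of the ball sorter is tipped to the left; press down its raised right-hand end with a fingertip to rock it fully over, and then push the two steel grinding balls from behind, gently, over the low sill of their feed channel so that both run down over the gate and the right-hand chute into the right-hand tray by themselves. Only touch and push: do not squeeze or lift the balls, or touch them once they are on the gate, and leave everything else on the bench where it stands.

Things in the scene. Friction and masses are not known exactly. Their poses are not given: they have to be found in the camera images.
- stand: Ball sorter, an aluminium and grey stand, 100 x 478 mm, 106 mm high, bolted to the bench. Origin on the bench under the gate's pivot; x from the feed channel (-x, robot's side) to the gate, y to the left tray, z up. Along y: right tray (y -235 to -153 mm), right chute, gate (-100 to 100), left chute, left tray. The feed channel runs along x from x = -106 to -22 mm at y = 0 to the gate's middle.
- gate (a joint): Tilt of the seesaw gate about its pivot (along the stand's x, 70 mm above the bench), rad. +0.2 left end fully down (about so at the start), 0 level, -0.2 right end fully down. Light friction (about 1 N at an end): it stays where it is left. The gate is a grey plastic channel 200 mm long (along y), 42 wide, open at both ends; balls fed onto its middle run to the lower end.
- tab_left (a point): Middle of the upper face of the left finger tab of the gate (moves with it): a flat tab 38 mm along y, free for about 38 mm along x, 4 mm thick, that sticks out from the gate's end towards the robot (-x of the stand).
- tab_right (a point): The same on the right finger tab, the raised one at the start. It comes down by about 32 mm when the gate is rocked fully over, and then lies about 62 mm above the bench; nothing is below it.
- feed_sill (a point): Middle of the half-round sill (1.5 mm high) across the feed channel, on its floor, 88 mm above the bench. The balls rest behind it (-x of the stand); a ball whose centre is pushed past it (+x) rolls onto the gate on its own. The channel is 42 mm wide outside, 36 inside; its walls stand 5 mm above its floor, which falls from 92 mm high at the open rear end to 86 mm at the gate.
- ball_front_center (a point): Centre of the front steel grinding ball, 30 mm in diameter, about 90 g, polished and slippery (friction about 0.25), lying in the feed channel against the sill. About 1 N along the channel pushes it over the sill.
- ball_rear_center (a point): Centre of the rear ball, alike, lying behind the front ball; it is pushed from its rear (-x of the stand), where the channel is open, and pushes the front one ahead of it. Push below mid-height (the channel's walls reach 10 mm below the ball's centre): a finger that bears on its upper half wedges it against the sill. A second low sill just behind it keeps it from rolling back.
- tray_left (a point): Middle of the floor of the left-hand catch tray (inside 90 x 82 mm).
- tray_right (a point): Middle of the floor of the right-hand catch tray, where the balls must go (inside 90 x 82 mm, walls to 62 mm high at the end).
- vial_1: Bystander: small screw vial with an orange-centred white cap, 30 x 30 x 56 mm, loose, upright. Origin at the centre of its underside.
- vial_2: Bystander: a second such vial.
- stopper: Bystander: brown-red rubber stopper, 29 x 29 x 28 mm, loose. Origin at the centre of its underside.
- petri: Bystander: clear petri dish, 69 mm across, 17 mm high, loose, behind the sorter.
- marker: Bystander: blue marker pen, 119 x 14 x 12 mm, lying loose behind the sorter.
- timer: Bystander: white bench timer, 60 x 68 x 18 mm, loose, to the right.

How it is judged:
On the way, in this order (a step that is already met when the one before it is completed fails the run):
1. the gate is rocked over to the right while both balls still wait in the feed channel (value of joint gate below -0.15 rad and x of each of ball_front_center, ball_rear_center in the frame of stand below -0.045 m and z of each of ball_front_center, ball_rear_center in the frame of stand above 0.09 m), for 0.2 s.
2. both balls have run down into the right-hand tray (x of ball_front_center in the frame of tray_right between -0.046 and 0.046 m and y of ball_front_center in the frame of tray_right between -0.044 and 0.044 m and z of each of ball_front_center, ball_rear_center in the frame of tray_right below 0.025 m and x of ball_rear_center in the frame of tray_right between -0.046 and 0.046 m and y of ball_rear_center in the frame of tray_right between -0.044 and 0.044 m), for 0.2 s.
At the end, for the whole second after the job is handed in: The gate is tipped to the right (beyond -0.15 rad) and both balls lie at rest (under 0.05 m/s) on the floor of the right-hand tray (all of step 2 and value of joint gate below -0.15 rad and linear speed of each of ball_front, ball_rear below 0.05 m/s); the robot touches nothing.
It fails at once if a ball is lifted (centre more than 125 mm above the bench; about 106 mm at the start) (z of any of ball_front_center, ball_rear_center in the frame of stand above 0.125 m).
It fails at once if a ball is squeezed or pushed hard (over 15 N) (contact force between the fingers and ball_front above 15 N or contact force between the fingers and ball_rear above 15 N).
It fails at once if a ball is touched after it has gone onto the gate ((x of ball_front_center in the frame of stand above -0.015 m and contact force between the arm and ball_front above 0.3 N) or (x of ball_rear_center in the frame of stand above -0.015 m and contact force between the arm and ball_rear above 0.3 N) or (x of ball_front_center in the frame of stand above -0.015 m and contact force between the fingers and ball_front above 0.3 N) or (x of ball_rear_center in the frame of stand above -0.015 m and contact force between the fingers and ball_rear above 0.3 N)).
It fails at once if a ball goes into the left-hand tray ((x of ball_front_center in the frame of tray_left between -0.046 and 0.046 m and y of ball_front_center in the frame of tray_left between -0.044 and 0.044 m and z of ball_front_center in the frame of tray_left below 0.025 m) or (x of ball_rear_center in the frame of tray_left between -0.046 and 0.046 m and y of ball_rear_center in the frame of tray_left between -0.044 and 0.044 m and z of ball_rear_center in the frame of tray_left below 0.025 m)).
It fails at once if a bystander is moved more than 25 mm (distance of any of vial_1, vial_2, stopper, petri, marker, timer from where it was at the start of the episode above 0.025 m).
It also fails if it takes over 40 s, if anything falls off the work surface, if the arm or the gripper's body presses on something with over 40 N, if the wrist force passes 120 N, or if a joint passes its speed limit or range.

### The arm

A 7-joint arm with a two-finger parallel gripper is mounted at the origin on a cart in front of the work surface, level with it; the furniture and walls round the work are solid. World frame = base frame: x ahead of the robot, y to its left, z up, the work surface at z = 0. Lengths are in m, angles in rad, forces in N, time in s.
With the tool pointing down it reaches from about 0.35 to 0.9 m from the base axis. Payload 7.2 kg.
Tool frame: the origin (TCP) lies between the finger pads; the fingertips stand 11 mm ahead of it and the grasp point (between the pads) lies 8 mm behind it (r.nose_length is the z of the fingertips in the tool frame, in m); z points along the fingers, y is the line along which they close (so a half turn about z gives the same grasp; the last joint's range is limited). The gripper opens to 88 mm and grips with 3 to 60 N. Pads are 20 mm wide; open, the fingers measure 115 mm over their backs; the gripper's body (75 mm by 178 mm) begins 61 mm behind the grasp point.
Start: joints at [1.147, 0.411, -0.013, 1.596, 0.006, 1.134, -0.082], TCP at [0.218, -0.586, 0.234] pointing down, gripper open.
Joint ranges: [-2.95, 2.95], [-0.29, 1.99], [-1.47, 1.44], [0.14, 2.54], [-1.03, 4.17], [0.13, 1.85], [-2.86, 2.86]. Speed limits (rad/s): [2.39, 2.39, 3.01, 3.01, 3.14, 3.14, 3.14].

### API

Orientations are given as a unit quaternion [w, x, y, z].
In Python, from cell import sensors, eyes, close_job, r gives the robot as it stands.
- The arm moves only by the tool jog_arm, never from a script. Its argument "moves" is a list of rows, each a list of 3 entries, a list of its own where there are three numbers: the closure, from 0 (fully open) to 1 (shut), then the shift along the tool's x, y, z in m, then the turn, a rotation vector about the tool's x, y, z in rad. A call has 1 to 10 rows; each row is the pose to reach, as a shift and turn from the pose commanded when the call began, along the tool's axes at that moment; what a row does not reach only later rows make up. A row lasts 1/12 s, in which the tool goes at most 41.7 mm and 7.16 degrees, less where a joint would pass 70% of its speed; a pose out of reach is approached as far as the arm can. A call with a gripper value outside its range is refused whole. The fingers move at their own pace and stop on an object; "newtons" is the grip in N (left out, the last holds). Time passes only in rows, so rows that repeat a pose let the fingers close. It gives the time, the measured TCP pose, the force, the opening and the grip force at its end, in the units of the state.
- sensors.sense(): the state, without advancing time (a new reading comes with each control period).
- eyes.capture(name): name is "side" or "top"; returns the picture (384x512x3 uint8, red, green, blue); there is no depth.
- eyes.camera_params(name): a dict with "fx", "fy", "cx", "cy" (pixels), "dist_coeffs" ([k1, k2, p1, p2, k3] as OpenCV has them; the pictures are not rectified), "eye" and "orientation" of the camera in the world. Camera axes: x right, y down, z forward; pixel columns grow to the right and rows downward; lengths in m; the calibration is good to about 2 mm. A picture is of the moment at which its call begins. camera_params takes no time and is no camera call.
- close_job(): hands the job in; it is judged then, once.
The state is a dict: "t": time; "joint_positions": joint angles; "dq": joint speeds; "tau": joint torques, N m; "tcp_pos": TCP position; "tool_rot": TCP orientation; "wrist_force": force on the tool from outside, world axes, zero at the start; "wrist_torque": the same for the moment, N m; "grip_width": finger opening in m; "grip_force": force on a finger pad.
Only numpy, scipy, OpenCV 4.12 (cv2) and the standard library are available. Lean on these libraries where they do the work, as an engineer would, in place of code of your own. Each camera call takes 0.05 s, during which the arm holds its last target. There are 200 camera calls.

## Working session

There is one attempt and no reset: what is moved stays moved. The work goes in short steps, Python scripts to look and compute and a tool call to move; the robot and the scene stay as the last step left them, time stands still between calls to the robot, and variables do not carry over. Pictures are saved under pics/ and viewed, at most 10 in all, crops included, and the job is handed in when it is done.

Besides the shell and the picture viewer there is one more tool, called after "Emit:" as name(argument=value, ...), one argument or row to a line, values as JSON. jog_arm: Moves the arm, as the interface text tells. Its arguments: {"type":"object","properties":{"moves":{"type":"array"},"newtons":{"type":"number"}},"required":["moves"]}

```bash
mkdir -p pics; cat > h.py <<'E'
import numpy as np, cv2
from scipy.spatial.transform import Rotation as R
from cell import sensors, eyes, close_job, r
def cam(n):
    p=eyes.camera_params(n); K=np.array([[p['fx'],0,p['cx']],[0,p['fy'],p['cy']],[0,0,1.]])
    q=p['orientation']; M=R.from_quat([q[1],q[2],q[3],q[0]]).as_matrix()
    return K,np.array(p['dist_coeffs'],float),np.array(p['eye']),M
def ray(n,uv):
    K,d,e,M=cam(n); a=cv2.undistortPoints(np.array([[uv]],float),K,d)[0,0]
    return e,M@np.array([a[0],a[1],1.])
def onz(n,uv,z):
    e,v=ray(n,uv); return e+v*(z-e[2])/v[2]
def proj(n,P):
    K,d,e,M=cam(n); return cv2.projectPoints(((np.atleast_2d(P)-e)@M),np.zeros(3),np.zeros(3),K,d)[0][:,0]
def snap(n,f,crop=None,s=1):
    im=eyes.capture(n)[:,:,::-1]
    if crop: x0,y0,x1,y1=crop; im=im[y0:y1,x0:x1]
    im=cv2.resize(im,None,fx=s,fy=s,interpolation=cv2.INTER_CUBIC); cv2.imwrite('pics/'+f,im)
E
python3 - <<'E'
from h import *
snap('top','t1.png',None,1.5); snap('side','s1.png',None,1.5)
for n in('top','side'): print(n,cam(n))
s=sensors.sense(); print(s['t'],s['tcp_pos'],s['tool_rot'],s['grip_width'],r.nose_length)
E
```

```text
top (array([[445.43514285,   0.        , 257.67015238],
       [  0.        , 445.43514285, 192.93197037],
       [  0.        ,   0.        ,   1.        ]]), array([0.03884422, 0.        , 0.        , 0.        , 0.        ]), array([ 0.36531789, -0.18188904,  1.35882422]), array([[-0.02788491, -0.98442142,  0.17359982],
       [-0.99958858,  0.02629366, -0.01145968],
       [ 0.00671658, -0.17384795, -0.9847496 ]]))
side (array([[436.53471243,   0.        , 260.86107343],
       [  0.        , 436.53471243, 191.04888948],
       [  0.        ,   0.        ,   1.        ]]), array([0.02643797, 0.        , 0.        , 0.        , 0.        ]), array([0.28495717, 0.79266241, 0.87849616]), array([[-0.95105833, -0.18323267,  0.24882493],
       [-0.30900226,  0.57012745, -0.76123077],
       [-0.00237958, -0.80086233, -0.59884377]]))
0.1 [ 0.21754744 -0.58546729  0.23292942] [-6.76392927e-04  9.84215298e-01  1.76973904e-01 -1.64955890e-04] 0.08803748918329271 0.011
```

View pics/t1.png

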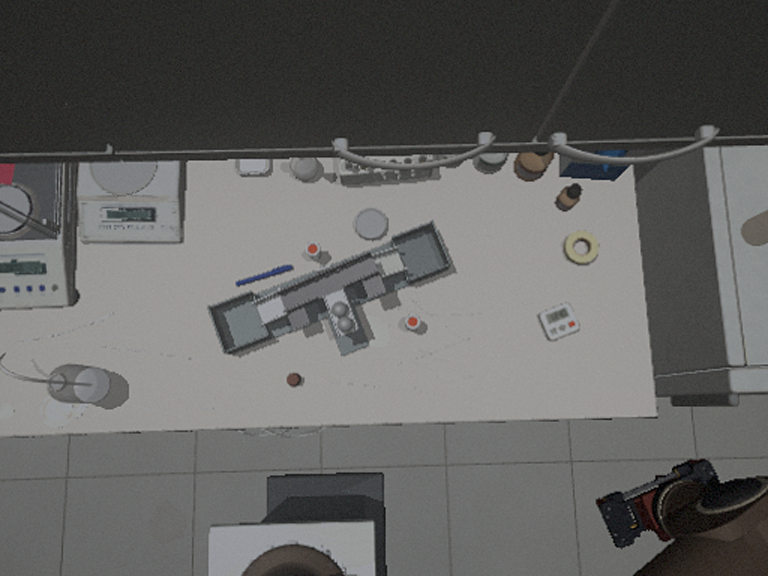

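View pics/s1.png

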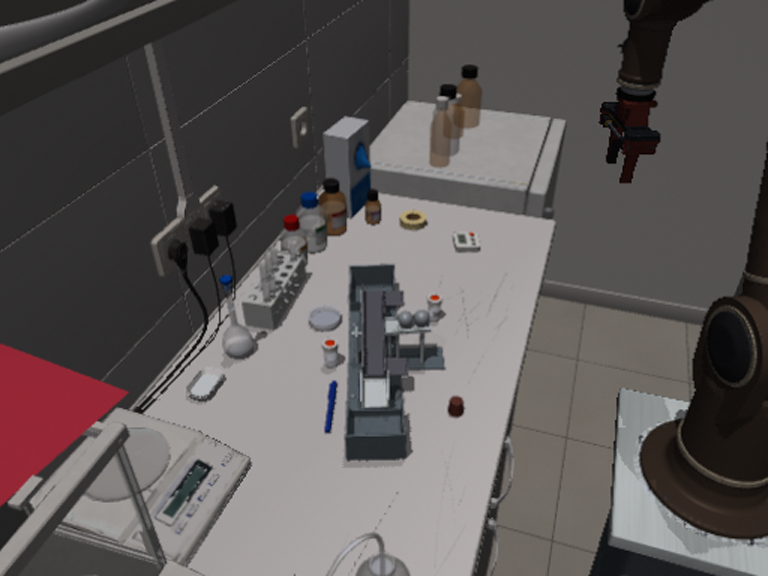

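The top view shows the sorter, with its right tray at (425,250), the balls at (338,309) and (346,324), vial 1 at (412,323) and vial 2 at (313,250). The side view shows the balls at (405,318) and (421,318), and the arm off to the upper right.

```bash
python3 - <<'E'
from h import *
snap('top','t2.png',(135,140,310,240),4.5); snap('side','s2.png',(215,165,315,310),4)
# corners of stand at tray rim
E
```

```text
(no output)
```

View pics/t2.png

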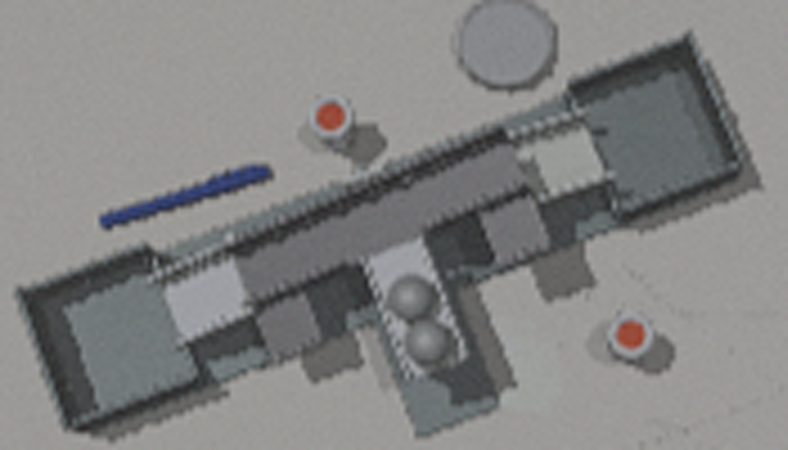

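View pics/s2.png

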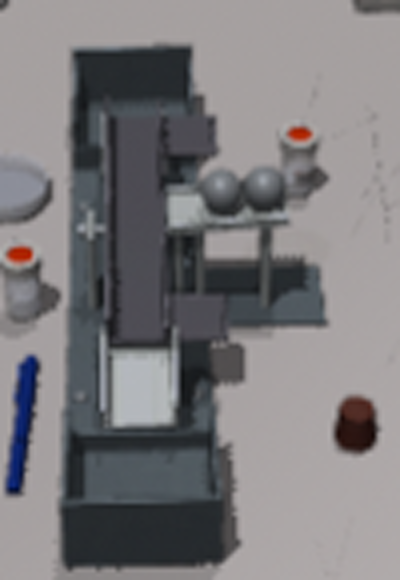

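The top crop shows the tray rim corners at (690,38), (740,168), (20,292) and (72,430), the balls at (410,297) and (428,343), and the right tab at (515,230). The side crop shows the balls at (222,190) and (265,188), and the right tab at (190,134).

```bash
cat >> h.py <<'E'
T=lambda u:(135+u[0]/4.5,140+u[1]/4.5)
S=lambda u:(215+u[0]/4,165+u[1]/4)
def tri(a,b):
    (e1,v1),(e2,v2)=ray('top',a),ray('side',b)
    A=np.stack([v1,-v2],1); s=np.linalg.lstsq(A,e2-e1,rcond=None)[0]
    return (e1+s[0]*v1+e2+s[1]*v2)/2, np.linalg.norm(e1+s[0]*v1-e2-s[1]*v2)
E
python3 - <<'E'
from h import *
c=[onz('top',T(u),.062) for u in [(690,38),(740,168),(20,292),(72,430)]]
print(np.round(c,4))
d=(c[2]+c[3]-c[0]-c[1])/2; L=np.linalg.norm(d); yax=d/L; xax=np.array([yax[1],-yax[0],0])
o=np.mean(c,0); print('L',L,'o',o,'yaw',np.arctan2(xax[1],xax[0]), np.linalg.norm(c[0]-c[1]))
def st(P): return np.round([(P-o)@xax,(P-o)@yax,P[2]],4)
for n,a,b in [('front',(410,297),(222,190)),('rear',(428,343),(265,188)),('tabR',(515,230),(190,134)),('tabL',(288,325),(200,316)),('vial1',(630,335),(300,134)),('vial2',(331,117),(21,255))]:
    P,e=tri(T(a),S(b)); print(n,np.round(P,4),'err',round(e,4),'stand',st(P))
for n,a,z in [('front',(410,297),.106),('rear',(428,343),.106),('tabR',(515,230),.094),('tabL',(288,325),.062)]:
    P=onz('top',T(a),z); print(n,np.round(P,4),st(P))
E
```

```text
[[ 0.7274 -0.293   0.062 ]
 [ 0.6377 -0.3226  0.062 ]
 [ 0.5676  0.1502  0.062 ]
 [ 0.4769  0.1153  0.062 ]]
L 0.4687680506630206 o [ 0.60240573 -0.08752589  0.062     ] yaw 0.34894619010373007 0.09437376098866343
front [ 0.5509 -0.1057  0.1037] err 0.0006 stand [-0.0546  0.0005  0.1037]
rear [ 0.5221 -0.1165  0.1041] err 0.001 stand [-0.0854  0.0002  0.1041]
tabR [ 0.595  -0.1729  0.0927] err 0.0011 stand [-0.0361 -0.0777  0.0927]
tabL [ 0.5409 -0.0235  0.0612] err 0.0008 stand [-0.0359  0.0812  0.0612]
vial1 [ 0.5299 -0.2463  0.0541] err 0.0006 stand [-0.1225 -0.1244  0.0541]
vial2 [ 0.6819 -0.0518  0.0532] err 0.0007 stand [0.0869 0.0064 0.0532]
front [ 0.5509 -0.1058  0.106 ] [-0.0547  0.0004  0.106 ]
rear [ 0.5214 -0.1167  0.106 ] [-0.0861  0.0003  0.106 ]
tabR [ 0.5943 -0.173   0.094 ] [-0.0369 -0.0776  0.094 ]
tabL [ 0.5412 -0.0236  0.062 ] [-0.0357  0.081   0.062 ]
```

Emit:
jog_arm(
  moves=[
    [1, [0.035, -0.018, 0], [0, 0, 0]],
    [1, [0.07, -0.036, 0], [0, 0, 0]],
    [1, [0.105, -0.054, 0], [0, 0, 0]],
    [1, [0.14, -0.072, 0], [0, 0, 0]],
    [1, [0.175, -0.09, 0], [0, 0, 0]],
    [1, [0.21, -0.108, 0], [0, 0, 0]],
    [1, [0.245, -0.126, 0], [0, 0, 0]],
    [1, [0.28, -0.144, 0], [0, 0, 0]],
    [1, [0.315, -0.162, 0], [0, 0, 0]],
    [1, [0.35, -0.18, 0], [0, 0, 0]],
  ],
  newtons=10,
)

```text
t: 1.03
tcp_pos: [0.484, -0.2936, 0.2337]
tool_rot: [0.0, 0.984, 0.177, -0.0]
wrist_force: [0.2, -0.4, 0.5]
grip_width: 0.0248
grip_force: 0.0
```

Emit:
jog_arm(
  moves=[
    [1, [0.035, -0.018, 0], [0, 0, 0]],
    [1, [0.07, -0.036, 0], [0, 0, 0]],
    [1, [0.105, -0.054, 0], [0, 0, 0]],
    [1, [0.14, -0.07, 0.02], [0, 0, 0]],
    [1, [0.145, -0.073, 0.05], [0, 0, 0]],
    [1, [0.145, -0.073, 0.08], [0, 0, 0]],
    [1, [0.145, -0.073, 0.08], [0, 0, 0]],
    [1, [0.145, -0.073, 0.08], [0, 0, 0]],
  ],
)

```text
t: 1.7
tcp_pos: [0.5924, -0.1763, 0.1524]
tool_rot: [-0.001, 0.984, 0.177, -0.002]
wrist_force: [0.6, 0.4, 1.2]
grip_width: 0.0008
grip_force: 0.0
```

```bash
cat >> h.py <<'E'
o=np.array([.6024,-.0875,0]); a=.349; X=np.array([np.cos(a),np.sin(a),0]); Y=np.array([-np.sin(a),np.cos(a),0])
def st(P): P=np.asarray(P); return np.round([(P-o)@X,(P-o)@Y,P[2]],4)
def where():
    s=sensors.sense(); q=s['tool_rot']; M=R.from_quat([q[1],q[2],q[3],q[0]]).as_matrix()
    p=np.array(s['tcp_pos']); print('t',s['t'],'tcp stand',st(p),'tip',st(p+M[:,2]*.011),'F',np.round(s['wrist_force'],1),'w',s['grip_width'],'xaxis yaw',np.arctan2(M[1,0],M[0,0]),'z',M[:,2].round(3))
E
python3 - <<'E'
from h import *
where(); snap('top','t3.png',(135,140,310,240),4.5)
E
```

```text
t 1.7 tcp stand [-0.0398 -0.08    0.1524] tip [-0.0398 -0.08    0.1414] F [0.6 0.4 1.2] w 0.0008016958646135985 xaxis yaw 0.35581925290347444 z [-0.004  0.001 -1.   ]
```

View pics/t3.png

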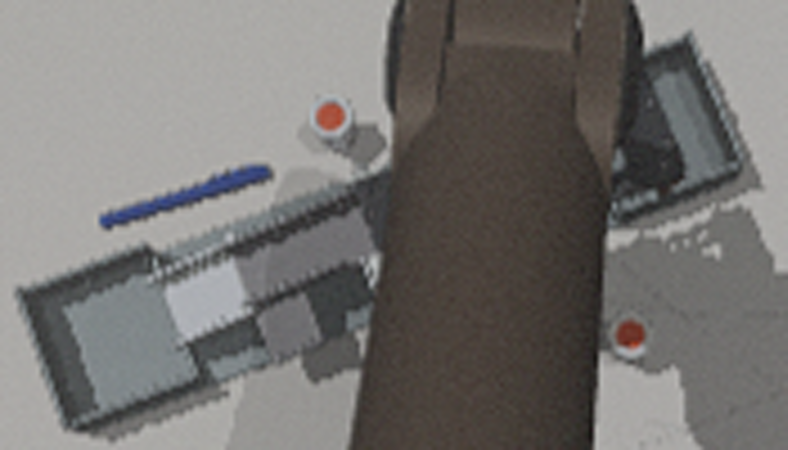

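The arm hides the tab in the top view, but the measured pose is right above it. I'll press down now.

Emit:
jog_arm(
  moves=[
    [1, [0.001, 0, 0.015], [0, 0, 0]],
    [1, [0.001, 0, 0.03], [0, 0, 0]],
    [1, [0.001, 0, 0.037], [0, 0, 0]],
    [1, [0.001, 0, 0.042], [0, 0, 0]],
    [1, [0.001, 0, 0.046], [0, 0, 0]],
    [1, [0.001, 0, 0.05], [0, 0, 0]],
    [1, [0.001, 0, 0.054], [0, 0, 0]],
    [1, [0.001, 0, 0.058], [0, 0, 0]],
    [1, [0.001, 0, 0.062], [0, 0, 0]],
    [1, [0.001, 0, 0.066], [0, 0, 0]],
  ],
)

```text
t: 2.58
tcp_pos: [0.5947, -0.1761, 0.0875]
tool_rot: [0.0, 0.984, 0.177, 0.0]
wrist_force: [0.5, -0.6, 1.4]
grip_width: 0.0005
grip_force: 0.4
```

Emit:
jog_arm(
  moves=[
    [1, [0, 0, 0.003], [0, 0, 0]],
    [1, [0, 0, 0.006], [0, 0, 0]],
    [1, [0, 0, 0.009], [0, 0, 0]],
    [1, [0, 0, 0.011], [0, 0, 0]],
    [1, [0, 0, 0.012], [0, 0, 0]],
    [1, [0, 0, 0.012], [0, 0, 0]],
  ],
)

```text
t: 3.08
tcp_pos: [0.5943, -0.1757, 0.0753]
tool_rot: [-0.0, 0.984, 0.177, -0.0]
wrist_force: [0.0, 0.0, 0.4]
grip_width: 0.0002
grip_force: 0.0
```

```bash
python3 - <<'E'
from h import *
where(); snap('side','s3.png',(215,145,315,310),3.6)
E
```

```text
t 3.0833 tcp stand [-0.0378 -0.0801  0.0753] tip [-0.0378 -0.0801  0.0643] F [0.  0.  0.4] w 0.00022654149813156478 xaxis yaw 0.3559598191312438 z [-0.001  0.    -1.   ]
```

View pics/s3.png

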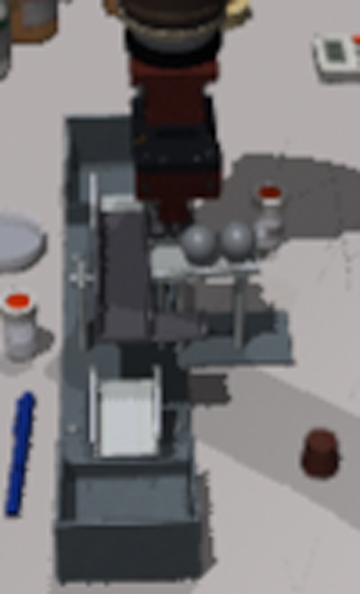

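The gate has rocked over: its left tab at (180,328) is raised and the balls at (198,243) and (237,240) are still in the channel. I'll press 3 mm more to be sure of the stop, hold, then back off.

Emit:
jog_arm(
  moves=[
    [1, [0, 0, 0.001], [0, 0, 0]],
    [1, [0, 0, 0.002], [0, 0, 0]],
    [1, [0, 0, 0.003], [0, 0, 0]],
    [1, [0, 0, 0.003], [0, 0, 0]],
  ],
)

```text
t: 3.47
tcp_pos: [0.5946, -0.1758, 0.0738]
tool_rot: [0.0, 0.984, 0.177, 0.0]
wrist_force: [-2.5, 0.8, 8.6]
grip_width: 0.0004
grip_force: 4.2
```

Emit:
jog_arm(
  moves=[
    [1, [0, 0, -0.015], [0, 0, 0]],
    [1, [0, 0, -0.04], [0, 0, 0]],
    [1, [0, 0, -0.075], [0, 0, 0]],
    [1, [-0.02, -0.01, -0.1], [0, 0, 0]],
    [1, [-0.05, -0.025, -0.1], [0, 0, 0]],
    [1, [-0.08, -0.04, -0.1], [0, 0, 0]],
    [1, [-0.11, -0.055, -0.1], [0, 0, 0]],
    [1, [-0.135, -0.075, -0.1], [0, 0, 0]],
    [1, [-0.135, -0.081, -0.1], [0, 0, 0]],
    [1, [-0.135, -0.081, -0.1], [0, 0, 0]],
  ],
)

```text
t: 4.3
tcp_pos: [0.4387, -0.1463, 0.1732]
tool_rot: [0.0, 0.984, 0.177, 0.0]
wrist_force: [1.5, 0.2, -0.2]
grip_width: 0.0005
grip_force: 0.0
```

```bash
python3 - <<'E'
from h import *
where()
E
```

```text
t 4.3 tcp stand [-0.174   0.0007  0.1732] tip [-0.174   0.0007  0.1622] F [ 1.5  0.2 -0.2] w 0.0004999300531218137 xaxis yaw 0.35605059574156067 z [ 0. -0. -1.]
```

Emit:
jog_arm(
  moves=[
    [1, [0, 0, 0.01], [0, 0.1, 0]],
    [1, [0, 0, 0.03], [0, 0.2, 0]],
    [1, [0.01, 0, 0.05], [0, 0.2, 0]],
    [1, [0.025, 0, 0.06], [0, 0.2, 0]],
    [1, [0.04, 0, 0.065], [0, 0.2, 0]],
    [1, [0.05, 0, 0.065], [0, 0.2, 0]],
    [1, [0.05, 0, 0.065], [0, 0.2, 0]],
    [1, [0.05, 0, 0.065], [0, 0.2, 0]],
  ],
)

```text
t: 4.97
tcp_pos: [0.4876, -0.1294, 0.1078]
tool_rot: [-0.018, 0.979, 0.177, 0.098]
wrist_force: [-0.5, -0.2, -0.0]
grip_width: 0.0004
grip_force: 0.0
```

```bash
python3 - <<'E'
from h import *
where(); snap('side','s4.png',(235,165,335,265),6)
E
```

```text
t 4.9667 tcp stand [-1.222e-01 -1.000e-04  1.078e-01] tip [-1.2e-01 -1.0e-04  9.7e-02] F [-0.5 -0.2 -0. ] w 0.00035848142808475266 xaxis yaw 0.3572188040856175 z [ 0.187  0.07  -0.98 ]
```

View pics/s4.png

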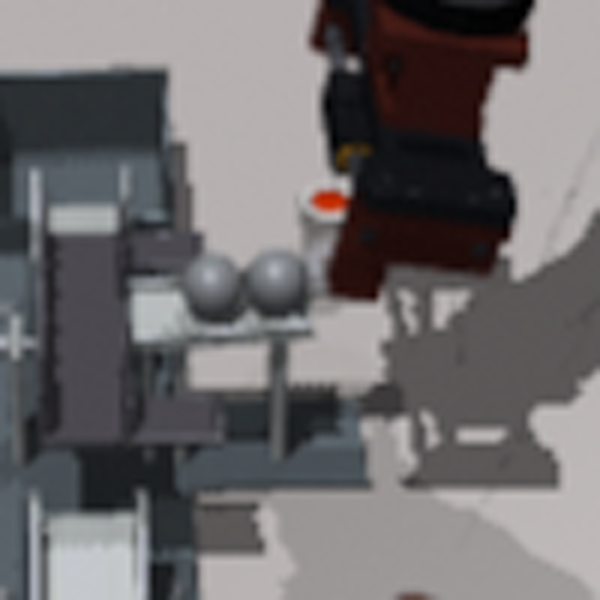

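The side crop shows the finger at (340,290), just behind the rear ball at (275,285) and above the channel end at (310,330). The gate at (90,320) is still tipped to the right. I'll push gently.

Emit:
jog_arm(
  moves=[
    [1, [0.004, 0, 0.001], [0, 0, 0]],
    [1, [0.007, 0, 0.0015], [0, 0, 0]],
    [1, [0.0085, 0, 0.0018], [0, 0, 0]],
    [1, [0.01, 0, 0.0021], [0, 0, 0]],
    [1, [0.0115, 0, 0.0025], [0, 0, 0]],
    [1, [0.013, 0, 0.0028], [0, 0, 0]],
    [1, [0.0145, 0, 0.0032], [0, 0, 0]],
    [1, [0.016, 0, 0.0036], [0, 0, 0]],
    [1, [0.0175, 0, 0.004], [0, 0, 0]],
    [1, [0.019, 0, 0.0043], [0, 0, 0]],
  ],
)

```text
t: 5.85
tcp_pos: [0.5051, -0.1228, 0.1072]
tool_rot: [-0.018, 0.979, 0.176, 0.098]
wrist_force: [-0.3, -0.2, -0.2]
grip_width: 0.0007
grip_force: 0.0
```

```bash
python3 - <<'E'
from h import *
where(); snap('side','s5.png',(235,165,335,265),6)
E
```

```text
t 5.85 tcp stand [-1.035e-01  1.000e-04  1.072e-01] tip [-1.013e-01  1.000e-04  9.650e-02] F [-0.3 -0.2 -0.2] w 0.0007240920818053168 xaxis yaw 0.35582274360750665 z [ 0.186  0.069 -0.98 ]
```

View pics/s5.png

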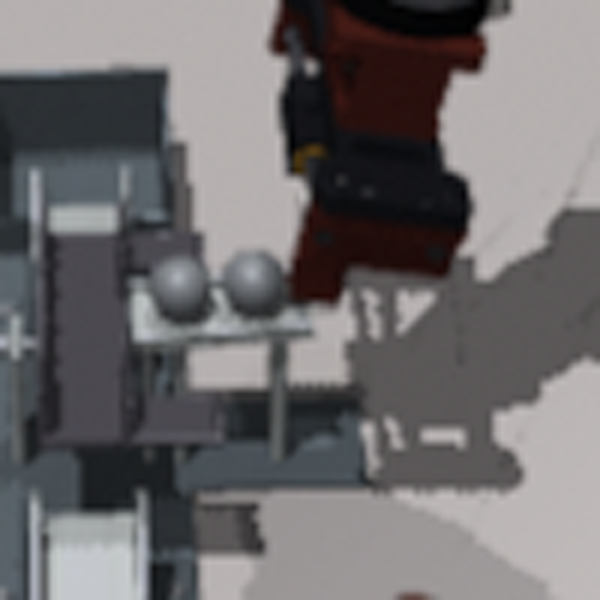

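The front ball at (180,287) has passed the sill and is rolling away, and the rear ball at (255,285) follows. I'll carry on.

Emit:
jog_arm(
  moves=[
    [1, [0.002, 0, 0.0005], [0, 0, 0]],
    [1, [0.004, 0, 0.001], [0, 0, 0]],
    [1, [0.006, 0, 0.0014], [0, 0, 0]],
    [1, [0.008, 0, 0.0018], [0, 0, 0]],
    [1, [0.01, 0, 0.0023], [0, 0, 0]],
    [1, [0.012, 0, 0.0027], [0, 0, 0]],
    [1, [0.014, 0, 0.0032], [0, 0, 0]],
    [1, [0.016, 0, 0.0037], [0, 0, 0]],
    [1, [0.018, 0, 0.0041], [0, 0, 0]],
    [1, [0.02, 0, 0.0046], [0, 0, 0]],
  ],
)

```text
t: 6.73
tcp_pos: [0.5243, -0.1156, 0.1066]
tool_rot: [-0.018, 0.979, 0.176, 0.098]
wrist_force: [-0.1, -0.2, -0.4]
grip_width: 0.0007
grip_force: 0.0
```

```bash
python3 - <<'E'
from h import *
where(); snap('side','s6.png',(215,145,335,310),3.6)
E
```

```text
t 6.7333 tcp stand [-0.083   0.0003  0.1066] tip [-0.0808  0.0003  0.0959] F [-0.1 -0.2 -0.4] w 0.0007452477624855117 xaxis yaw 0.35582909165233045 z [ 0.186  0.069 -0.98 ]
```

View pics/s6.png

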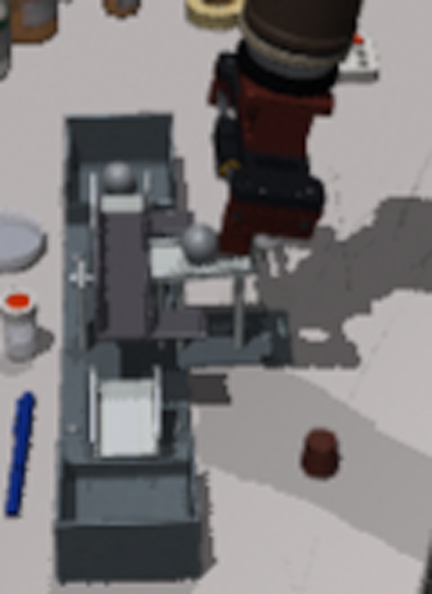

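The front ball at (120,178) has reached the right chute, and the rear ball at (200,243) is at the sill. I'll push about 12 mm more.

Emit:
jog_arm(
  moves=[
    [1, [0.0015, 0, 0.0003], [0, 0, 0]],
    [1, [0.003, 0, 0.0007], [0, 0, 0]],
    [1, [0.0045, 0, 0.001], [0, 0, 0]],
    [1, [0.006, 0, 0.0014], [0, 0, 0]],
    [1, [0.0075, 0, 0.0017], [0, 0, 0]],
    [1, [0.009, 0, 0.002], [0, 0, 0]],
    [1, [0.0105, 0, 0.0023], [0, 0, 0]],
    [1, [0.0115, 0, 0.0025], [0, 0, 0]],
    [1, [0.0115, 0, 0.0025], [0, 0, 0]],
    [1, [0.0115, 0, 0.0025], [0, 0, 0]],
  ],
)

```text
t: 7.62
tcp_pos: [0.5352, -0.1115, 0.1065]
tool_rot: [-0.018, 0.979, 0.176, 0.098]
wrist_force: [0.3, -0.3, 0.1]
grip_width: 0.0008
grip_force: 0.0
```

Emit:
jog_arm(
  moves=[
    [1, [-0.01, 0, -0.002], [0, 0, 0]],
    [1, [-0.03, 0, -0.006], [0, 0, 0]],
    [1, [-0.06, 0, -0.012], [0, 0, 0]],
    [1, [-0.09, 0, -0.03], [0, 0, 0]],
    [1, [-0.1, 0, -0.06], [0, 0, 0]],
    [1, [-0.1, 0, -0.09], [0, 0, 0]],
    [1, [-0.1, 0, -0.09], [0, 0, 0]],
    [1, [-0.1, 0, -0.09], [0, 0, 0]],
    [1, [-0.1, 0, -0.09], [0, 0, 0]],
    [1, [-0.1, 0, -0.09], [0, 0, 0]],
  ],
)

```text
t: 8.45
tcp_pos: [0.4259, -0.1516, 0.1739]
tool_rot: [-0.018, 0.979, 0.176, 0.098]
wrist_force: [0.4, 0.8, -0.2]
grip_width: 0.0005
grip_force: 0.0
```

```bash
python3 - <<'E'
from h import *
where(); snap('side','s7.png',(215,145,335,310),3.6)
E
```

```text
t 8.45 tcp stand [-1.878e-01  1.000e-04  1.739e-01] tip [-1.856e-01  1.000e-04  1.632e-01] F [ 0.4  0.8 -0.2] w 0.0004722431613509182 xaxis yaw 0.3559827672337582 z [ 0.185  0.07  -0.98 ]
```

View pics/s7.png

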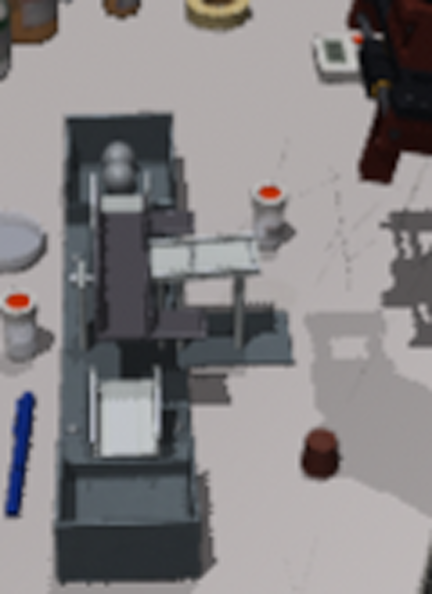

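The channel is empty. Both balls are at the right tray end, at (118,155) and (120,176). I'll let them settle and then check by numbers.

Emit:
jog_arm(
  moves=[
    [1, [0, 0, -0.01], [0, 0, 0]],
    [1, [0, 0, -0.01], [0, 0, 0]],
    [1, [0, 0, -0.01], [0, 0, 0]],
    [1, [0, 0, -0.01], [0, 0, 0]],
    [1, [0, 0, -0.01], [0, 0, 0]],
    [1, [0, 0, -0.01], [0, 0, 0]],
    [1, [0, 0, -0.01], [0, 0, 0]],
    [1, [0, 0, -0.01], [0, 0, 0]],
    [1, [0, 0, -0.01], [0, 0, 0]],
    [1, [0, 0, -0.01], [0, 0, 0]],
  ],
)

```text
t: 9.33
tcp_pos: [0.4247, -0.1526, 0.1846]
tool_rot: [-0.018, 0.979, 0.176, 0.098]
wrist_force: [-0.2, 0.6, -0.6]
grip_width: 0.0001
grip_force: 0.0
```

Emit:
jog_arm(
  moves=[
    [1, [0, 0, 0], [0, 0, 0]],
    [1, [0, 0, 0], [0, 0, 0]],
    [1, [0, 0, 0], [0, 0, 0]],
    [1, [0, 0, 0], [0, 0, 0]],
    [1, [0, 0, 0], [0, 0, 0]],
    [1, [0, 0, 0], [0, 0, 0]],
    [1, [0, 0, 0], [0, 0, 0]],
    [1, [0, 0, 0], [0, 0, 0]],
    [1, [0, 0, 0], [0, 0, 0]],
    [1, [0, 0, 0], [0, 0, 0]],
  ],
)

```text
t: 10.17
tcp_pos: [0.4246, -0.1527, 0.1846]
tool_rot: [-0.018, 0.979, 0.176, 0.098]
wrist_force: [0.1, -0.1, 0.8]
grip_width: 0.0004
grip_force: 0.0
```

```bash
python3 - <<'E'
from h import *
def find(n):
    g=cv2.cvtColor(eyes.capture(n),cv2.COLOR_RGB2GRAY)
    # tray floor region in this view
    c=[o+X*x+Y*y+[0,0,.02] for x,y in[(-.045,-.235),(.045,-.235),(.045,-.14),(-.045,-.14)]]
    m=np.zeros_like(g); p=proj(n,c).astype(int); cv2.fillPoly(m,[p],255)
    x,y,w,h=cv2.boundingRect(p); k=8
    G=cv2.resize(g[y-5:y+h+5,x-5:x+w+5],None,fx=k,fy=k,interpolation=cv2.INTER_CUBIC)
    C=cv2.HoughCircles(cv2.GaussianBlur(G,(0,0),4),cv2.HOUGH_GRADIENT,1,50,param1=60,param2=14,minRadius=32,maxRadius=56)
    return [] if C is None else [(x-5+a/k,y-5+b/k,r_/k) for a,b,r_ in C[0][:4]],g
for n in('top','side'):
    for i in range(2):
        L,g=find(n)
        for u in L: print(n,np.round(u,1),'stand',st(onz(n,u[:2],.025)))
        if i: print(n,'maxdiff',cv2.absdiff(cv2.GaussianBlur(g,(0,0),2),cv2.GaussianBlur(g0,(0,0),2)).max())
        g0=g
where()
E
```

```text
top maxdiff 3
side [246.4 199.2   4.5] stand [ 0.0124 -0.1636  0.025 ]
side [246.1 199.2   4.4] stand [ 0.0135 -0.1637  0.025 ]
side maxdiff 2
t 10.3667 tcp stand [-0.1893 -0.0004  0.1847] tip [-0.1871 -0.0004  0.1739] F [ 0.1  0.2 -0.2] w 0.0007302909008751429 xaxis yaw 0.355853574156024 z [ 0.186  0.069 -0.98 ]
```

```bash
python3 - <<'E'
from h import *
for n,z in(('top',1.5),('side',1.5)):
    g=cv2.cvtColor(eyes.capture(n),cv2.COLOR_RGB2GRAY)
    b=cv2.resize(cv2.imread('pics/%s1.png'%n[0],0),(512,384),interpolation=cv2.INTER_AREA)
    c=[o+X*x+Y*y+[0,0,.015] for x,y in[(-.045,-.235),(.045,-.235),(.045,-.13),(-.045,-.13)]]
    x,y,w,h=cv2.boundingRect(proj(n,c).astype(int)); y-=6;h+=6
    d=g.astype(int)-b; print(n,x,y)
    for row in d[y:y+h,x:x+w]: print(' '.join('%3d'%v if abs(v)>12 else '  .' for v in row))
E
```

```text
top 255 147
  .   .   .   .  14   .   .   .   .   .   .   .   .   .   .   .   .   .   .  13   .   .   .   .   .   .   .   .   .   .   .   .   .   .  15   .   .   .   .   .   .   .   .   .
  .   .   .   .  15   .   .   .   .   .   .   .   .   .   .   .   .   .   .   .   .   .   .   .   .   .   .   .   .   .  15   .   .   .   .   .   .   .   .   .   .   .   .   .
  .   .   .   .  15   .   .   .   .   .   .   .   .   .   .   .   .   .   .   .   .   .   .   .   .   .   .   .   .   .   .  15   .   .   .  13   .   .   .   .   .   .   .   .
  .   .   .   .   .   .   .   .   .   .   .   .   .   .   .   .   .   .   .   .   .   .   .   .  13   .   .   .   .   .   .   .   .   .  18   .   .   .   .   .   .   .   .   .
  .   .   .   .  14   .   .   .   .   .   .   .   .   .   .   .   .   .   .   .   .  13   .   .   .   .   .   .   .   .   .   .   .   .  15   .   .   .   .   .   .   .   .   .
  .   .   .   .  16   .   .   .   .   .   .   .   .   .   .   .   .  13   .   .   .   .   .   .   .   .   .   .   .   .   .   .   .   .   .   .  14  14   .   .   .   .   .   .
  .   .   .   .  15   .   .   . 
[... 9276 characters left out ...]
   .
  .   .   .   .  41  16   .  69  72  64  65  65  64  64  62  62  62  59  38   .   .   .   .   .   .   .  16   .   .
  .   .   .   .  33   .   .   .   .   .   .   .   .   .   .   .   .   .   .   .   .  29  37  37  36  48  54  42  17
  .   .   .   .  35   .   .   . -13   .   .   .   .   .   .   .   .   .   .   .   .  29  44  44  37  35  34  27   .
  .   .   .   .  38   .   .   . -15   .   .   .   .   .   .   .   .   .   .   . -14  19  42  42  25  17  17   .   .
  .   .   .   .  31   .   .   .   .   .   .   .   .   .   .   .   .   .   .   . -18  17  40  37   .   .   .   . -23
  .   .   .   .  21   .   .   . -13   .   .   .   .   .   .   .   .   .   .   .   .  15  31  29  19   .   .   . -32
```

```bash
python3 - <<'E'
from h import *
for a,b in [((288,164),(247.2,187)),((278,168),(247.2,192.5))]:
    P,e=tri(a,b); print(st(P),e)
print(st(onz('top',(288,164),.025)),st(onz('top',(278,168),.025)))
E
```

```text
[ 0.0093 -0.2218  0.0304] 7.006089309734699e-05
[ 0.009  -0.1884  0.0328] 0.0010974756041492698
[ 0.0104 -0.2227  0.025 ] [ 0.01   -0.1893  0.025 ]
```

```bash
python3 -c "
from h import *
print(close_job())"
```

```text
the job is handed in; nothing more can be done
None
```

I rocked the gate fully to the right and pushed both balls over the sill. They ran down and now lie still in the right-hand tray, and the job is handed in at about 10 s (no verdict was returned).

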